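# Sweep the loose ferrules off the fitting tray

### The arm

A 6-joint arm with a two-finger parallel gripper is mounted at the origin on the work surface. World frame = base frame: x ahead of the robot, y to its left, z up, the work surface at z = 0. Lengths are in mm, angles in rad, forces in N, time in s.
With the tool pointing down it reaches from about 350 to 775 mm from the base axis. Payload 7.3 kg.
Tool frame: the origin (TCP) lies at the very end of the fingers, on their centre line; the grasp point (between the pads) lies 19 mm behind it; z points along the fingers, y is the line along which they close (so a half turn about z gives the same grasp; the last joint's range is limited). The gripper opens to 92 mm and grips with 3 to 60 N. Pads are 19 mm wide; open, the fingers measure 130 mm over their backs; the gripper's body (75 mm by 190 mm) begins 47 mm behind the grasp point.
Start: joints at [1.054, 0.342, 1.524, -0, 1.275, -0.146], TCP at [190.227, 489.345, 226.741] pointing down, gripper open.
Joint ranges: [-2.53, 2.53], [-0.77, 2.02], [0.04, 2.7], [-1, 4.14], [0.28, 2.66], [-3.11, 3.11]. Speed limits (rad/s): [2.57, 2.57, 3.14, 3.14, 3.14, 3.14].

### API

Orientations are given as [roll, pitch, yaw] about the fixed x, y, z axes, in that order (R = Rz(yaw) Ry(pitch) Rx(roll)).
In Python, from plant import get_obs, optics, ticket, finder gives the robot as it stands.
- The arm moves only by the tool send_rows, never from a script. Its arguments are lists of equal length, an entry for each row: "offset": the shift along the tool's x, y, z scaled (see below), a list of three; "delta_rot": the turn, a rotation vector about the tool's x, y, z scaled (see below), a list of three. In form: {"offset": [[dx, dy, dz], ...], "delta_rot": [[rx, ry, rz], ...]}. A call has 1 to 8 rows; each row is the pose to reach, as a shift and turn from the pose commanded when the call began, along the tool's axes at that moment, turning the shorter way round; what a row does not reach only later rows make up. The controller multiplies each number of a shift by 120 mm and each number of a turn by 360 degrees. A row lasts 1/8 s, in which the tool goes at most 62.5 mm and 10.7 degrees, less where a joint would pass 70% of its speed; a pose out of reach is approached as far as the arm can. A call with a number of a shift or a turn outside -1 to 1 is refused whole. A call with a gripper value outside its range is refused whole. "grip" is the opening, from 0 (shut) to 1 (fully open), set as the call begins (left out, the last holds). The fingers move at their own pace and stop on an object; the grip force is fixed at half the most. Time passes only in rows, so rows that repeat a pose let the fingers close. It gives the time, the measured TCP pose, the force, the opening and the grip force at its end, in the units of the state.
- get_obs(): the state, without advancing time (a new reading comes with each control period).
- optics.capture(name): name is "side" or "top" or "wrist"; returns the picture (420x560x3 uint8, red, green, blue); there is no depth.
- optics.get_calibration(name): a dict with "fx", "fy", "cx", "cy" (pixels), "world_from_camera" (4x4, takes a point from camera to world coordinates). Camera axes: x right, y down, z forward; pixel columns grow to the right and rows downward; lengths in mm; the calibration is good to about 2 mm. A picture is of the moment at which its call begins: read the wrist's pose just before it. get_calibration takes no time and is no camera call; for the wrist camera it gives the pose at the moment of the call.
- ticket.close_job(): hands the job in; it is judged then, once.
Trained networks look in the newest picture that a camera, given by its name, has taken for a name from the list of things; names that differ only in an ending like _2 or _b are one class to them, and where a whole thing is asked for, a point or a joint stands for the part that bears it (a point fixed in the world has none). Each returns a list of dicts, best first, with "confidence" (0 to 1); they miss things now and then, are a little off and sometimes report something else, mostly with a low value. They report only what shows in the picture. A call takes as long as a camera call. They do not tell look-alikes from the thing itself.
- finder.boxes_of(target, camera): "box" ([left, top, right, bottom] in pixels, round what is visible of it).
- finder.silhouettes(target, camera): "region" (420x560 bool, what is visible of it) and "box" ([left, top, right, bottom] in pixels, round what is visible of it).
- finder.pinpoint(target, camera): "uv" ([column, row] in pixels: a listed point, or the origin of a listed thing).
The state is a dict: "time": time; "joint_positions": joint angles; "dq": joint speeds; "tau": joint torques, N m; "tool_pos": TCP position; "tcp_rot": TCP orientation; "contact_force": force on the tool from outside, world axes, zero at the start; "moment": the same for the moment, N m; "grip_width": finger opening in mm; "finger_force": force on a finger pad.
Only numpy, scipy, OpenCV 4.12 (cv2) and the standard library are available. Lean on these libraries where they do the work, as an engineer would, in place of code of your own. Each camera call takes 0.05 s, during which the arm holds its last target. There are 200 camera calls.

### The job

Three brass ferrules lie loose on the fitting tray: sweep them along the tray with your fingers, over its open end and into the bin that already holds ferrules (not the bin of handles at the other end). Only push them; do not pinch them or pick them up. Leave the short awl handle standing where it is among them, and leave the other things on the bench alone.

Things in the scene. Friction and masses are not known exactly. Their poses are not given: they have to be found in the camera images.
- tray: Fitting tray fixed to the bench: flat green steel deck, top 85 mm above the bench, 264 mm along its x, 324 mm along its y. Wooden rims along both long sides (inner faces at tray x = -120 and +120 mm, 12 mm thick, 24 mm above the deck, y = -150 to +150 mm). Both ends (tray y = -162 and +162 mm) are open and flush. Origin: tray centre at bench level; z up; yaw within 0.15 rad.
- ferrule_bin: Fixed blue open bin with a layer of brass ferrules (23 to 31 mm deep), at one open end of the tray, +y or -y, its near wall 9 mm under the deck's edge. 200 mm along x (parallel to the tray's x, centred on it within 10 mm), 110 mm along y, 74 mm high (11 mm below the deck), walls 3 mm. Origin: centre of its underside at bench level, 208 mm from the tray's centre along tray y.
- handle_bin: An identical fixed blue bin at the tray's other open end, holding finished wooden handles; nothing may go in. All of it is lower than the deck. Origin: centre of its underside.
- ferrule1: One of the three equal loose brass ferrules: a plain short tube, outer diameter 28 mm, inner 24 mm, 20 mm high, about 28 g, standing on end on the deck. Origin: centre of its lower end; z is the tube's axis. Thin-walled: sweeping it takes under 2 N and it must not be squeezed. It slides flat when pushed by a fingertip held a few mm above the deck.
- ferrule2: One of the three equal loose brass ferrules: a plain short tube, outer diameter 28 mm, inner 24 mm, 20 mm high, about 28 g, standing on end on the deck. Origin: centre of its lower end; z is the tube's axis. Thin-walled: sweeping it takes under 2 N and it must not be squeezed. It slides flat when pushed by a fingertip held a few mm above the deck.
- ferrule3: One of the three equal loose brass ferrules: a plain short tube, outer diameter 28 mm, inner 24 mm, 20 mm high, about 28 g, standing on end on the deck. Origin: centre of its lower end; z is the tube's axis. Thin-walled: sweeping it takes under 2 N and it must not be squeezed. It slides flat when pushed by a fingertip held a few mm above the deck.
- awl_handle: Short pear-shaped wooden awl handle standing upright on the deck, brass ferrule on top: 38 mm widest diameter, foot 30 mm, 56 mm high, 50 g. Must stay standing. Origin: centre of its foot.
- hammer: Ball-pein hammer lying on the bench beyond the tray, 250 mm long; leave alone. Origin: on the bench below the middle of the handle.
- wax_tin: Round wax tin, 64 mm diameter, 50 mm high, on the bench on the robot's right; leave alone. Origin: centre of its underside.
- rasp_handle: Wooden rasp handle standing on the bench on the robot's left, 38 mm diameter, 118 mm high; leave alone. Origin: centre of its foot.
There are look-alikes about, which are no part of the job. Of the things shaped like the awl_handle, the wooden one is meant.

How it is judged:
By the outcome, as a careful person would: the job done as asked, in the order asked, and still so for the second after the job is handed in, with the robot touching nothing.
It also fails if it takes over 58 s, if anything falls off the work surface, if the arm or the gripper's body presses on something with over 40 N, if the wrist force passes 120 N, or if a joint passes its speed limit or range.

## Working session

There is one attempt and no reset: what is moved stays moved. The work goes in short steps, Python scripts to look and compute and a tool call to move; the robot and the scene stay as the last step left them, time stands still between calls to the robot, and variables do not carry over. Pictures are saved under pics/ and viewed, at most 10 in all, crops included, and the job is handed in when it is done.

Besides the shell and the picture viewer there is one more tool, called after "Call:" by a JSON object that holds its "method" and its "body", one argument or row to a line. send_rows: Moves the arm, as the interface text tells. Its arguments: {"type":"object","properties":{"offset":{"type":"array"},"delta_rot":{"type":"array"},"grip":{"type":"number"}},"required":["offset","delta_rot"]}

```bash
mkdir -p pics; cat > h.py <<'E'
import numpy as np, cv2
from plant import get_obs, optics, ticket, finder
def ray(cal,uv):
    T=np.array(cal["world_from_camera"]); d=np.array([(uv[0]-cal["cx"])/cal["fx"],(uv[1]-cal["cy"])/cal["fy"],1])
    return T[:3,3],T[:3,:3]@d
def atz(cal,uv,z):
    o,d=ray(cal,uv); return (o+d*(z-o[2])/d[2])
E
python3 - <<'E'
from h import *
im=[]
for n in ("top","side"):
    p=optics.capture(n); c=optics.get_calibration(n)
    cv2.imwrite(f"pics/{n}0.png",p[:,:,::-1])
    for t,z in (("ferrule1",85),("awl_handle",85),("tray",0),("ferrule_bin",0),("handle_bin",0)):
        for r in finder.pinpoint(t,n): print(n,t,np.round(r["uv"]),round(r["confidence"],2),np.round(atz(c,r["uv"],z)))
print(get_obs())
E
```

```text
top ferrule1 [235. 223.] 0.62 [505. 128.  85.]
top ferrule1 [294. 221.] 0.41 [508. -46.  85.]
top ferrule1 [278. 176.] 0.37 [644.  -1.  85.]
top ferrule1 [396. 291.] 0.26 [ 305. -330.   85.]
top awl_handle [231. 188.] 0.6 [608. 141.  85.]
top awl_handle [220. 146.] 0.44 [741. 176.  85.]
top tray [262. 201.] 0.94 [586.  52.   0.]
top ferrule_bin [328. 203.] 0.8 [ 578. -158.    0.]
top handle_bin [198. 206.] 0.97 [572. 253.   0.]
side ferrule1 [293. 256.] 0.66 [494. 114.  85.]
side ferrule1 [234. 216.] 0.6 [644.   3.  85.]
side ferrule1 [294. 206.] 0.44 [506. -46.  85.]
side awl_handle [170. 300.] 0.79 [733. 257.  85.]
side awl_handle [243. 263.] 0.56 [600. 146.  85.]
side tray [264. 256.] 0.57 [571.  50.   0.]
side tray [258. 328.] 0.53 [558. 253.   0.]
side ferrule_bin [266. 197.] 0.65 [ 591. -166.    0.]
side handle_bin [255. 328.] 0.64 [563. 252.   0.]
{'time': 0.6, 'joint_positions': array([ 1.05400901e+00,  3.42015972e-01,  1.52410683e+00, -5.93767111e-06,
        1.27539029e+00, -1.45976115e-01]), 'dq': array([-0.00177351, -0.00046632, -0.00063982,  0.0006022 , -0.00131631,
        0.00118721]), 'tau': array([-5.34960018e-04, -4.30935824e+01, -2.44397074e+01,  7.18822586e-02,
        4.84352675e-02, -2.93377968e-05]), 'tool_pos': array([190.22365632, 489.34598153, 226.72982174]), 'tcp_rot': array([3.14151477e+00, 1.71919222e-05, 2.77078318e+00]), 'contact_force': array([-0.91997089, -0.17309812, -0.04290267]), 'moment': array([0.01441078, 0.00162927, 0.00551888]), 'finger_force': 0.0, 'grip_width': 91.71851687985348}
```

View pics/top0.png

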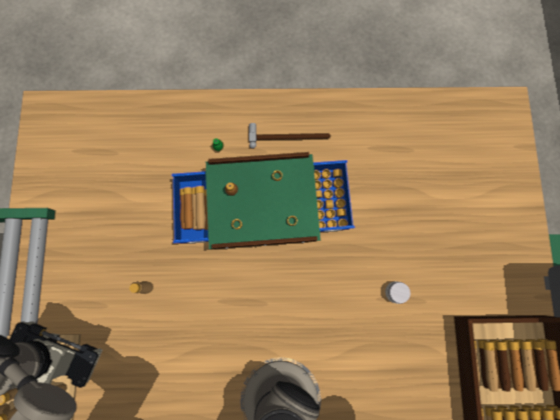

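View pics/side0.png

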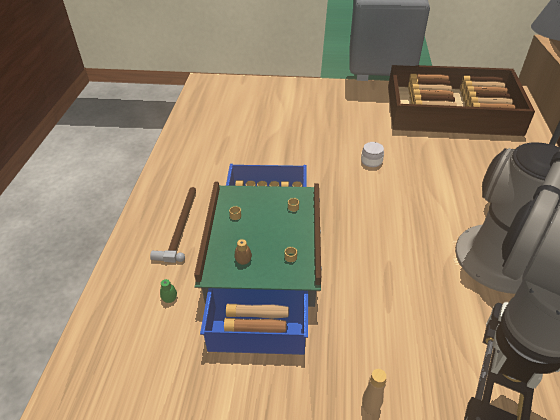

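The ferrule bin is at the right (-y) end of the tray, around px (333,197) in the top view. The ferrules show at (237,224), (293,221) and (278,175), and the wooden awl handle at (231,188). The green look-alike at (217,145) stands on the bench. I'll move over the tray and measure with the wrist camera.

Call:
{"method": "send_rows", "body": {
  "offset": [
    [-0.96,-0.52,-0.58],
    [-0.96,-0.52,-0.58],
    [-0.96,-0.52,-0.58],
    [-0.96,-0.52,-0.58],
    [-0.96,-0.52,-0.58],
    [-0.96,-0.52,-0.58],
    [-0.96,-0.52,-0.58]
  ],
  "delta_rot": [
    [0,0,0.183],
    [0,0,0.183],
    [0,0,0.183],
    [0,0,0.183],
    [0,0,0.183],
    [0,0,0.183],
    [0,0,0.183]
  ],
  "grip": 0.17
}}

```text
time: 1.48
tool_pos: [275.0, 389.4, 296.4]
tcp_rot: [3.141, -0.0, 1.621]
contact_force: [-0.3, 0.5, -0.3]
grip_width: 26.3
finger_force: 0.0
```

Call:
{"method": "send_rows", "body": {
  "offset": [
    [-0.98,0.98,0],
    [-0.98,0.98,0],
    [-0.98,0.98,0],
    [-0.98,0.98,0]
  ],
  "delta_rot": [
    [0,0,0],
    [0,0,0],
    [0,0,0],
    [0,0,0]
  ]
}}

```text
time: 1.98
tool_pos: [400.1, 276.1, 296.1]
tcp_rot: [3.142, 0.0, 1.62]
contact_force: [-0.4, 0.3, 0.3]
grip_width: 15.8
finger_force: 0.0
```

Call:
{"method": "send_rows", "body": {
  "offset": [
    [-0.98,0.9,0],
    [-0.98,0.9,0],
    [-0.98,0.9,0],
    [-0.98,0.9,0]
  ],
  "delta_rot": [
    [0,0,0],
    [0,0,0],
    [0,0,0],
    [0,0,0]
  ]
}}

```text
time: 2.48
tool_pos: [512.9, 165.0, 295.8]
tcp_rot: [-3.141, -0.0, 1.621]
contact_force: [-0.2, -0.3, -0.3]
grip_width: 15.3
finger_force: 0.0
```

Call:
{"method": "send_rows", "body": {
  "offset": [
    [-0.7,0,-0.3],
    [-0.7,0,-0.3],
    [-0.7,0,-0.3],
    [-0.7,0,-0.3]
  ],
  "delta_rot": [
    [0,0,0],
    [0,0,0],
    [0,0,0],
    [0,0,0]
  ]
}}

```text
time: 2.98
tool_pos: [515.6, 83.6, 332.0]
tcp_rot: [-3.141, -0.001, 1.623]
contact_force: [-0.9, 0.5, -0.4]
grip_width: 15.8
finger_force: 0.0
```

```bash
python3 - <<'E'
from h import *
o=get_obs(); print(o["time"],o["tool_pos"],o["tcp_rot"],o["grip_width"])
n="wrist"; c=optics.get_calibration(n); p=optics.capture(n)
cv2.imwrite("pics/w1.png",p[:,:,::-1]); print(np.round(c["world_from_camera"],2),c["fx"])
for t,z in (("ferrule1",85),("awl_handle",85),("tray",0),("ferrule_bin",0)):
    for r in finder.pinpoint(t,n): print(n,t,np.round(r["uv"]),round(r["confidence"],2),np.round(atz(c,r["uv"],z)))
g=cv2.inRange(cv2.cvtColor(p,cv2.COLOR_RGB2HSV),(60,80,30),(95,255,200))
k=max(cv2.findContours(g,0,2)[0],key=cv2.contourArea)
w=np.array([atz(c,q[0],85)[:2] for q in k],np.float32)
r=cv2.minAreaRect(w); print(r,cv2.boxPoints(r))
E
```

```text
2.975 [515.56608131  83.60556601 332.03803697] [-3.14098827e+00 -9.14076309e-04  1.62319194e+00] 15.815741927832676
[[ 1.0000e+00  5.0000e-02  1.0000e-02  5.1262e+02]
 [ 5.0000e-02 -9.6000e-01 -2.6000e-01  1.5312e+02]
 [-0.0000e+00  2.6000e-01 -9.7000e-01  4.9029e+02]
 [ 0.0000e+00  0.0000e+00  0.0000e+00  1.0000e+00]] 312.93360177437563
wrist ferrule1 [271. 150.] 0.58 [503. 121.  85.]
wrist ferrule1 [366. 242.] 0.44 [640.   3.  85.]
wrist ferrule1 [269. 265.] 0.43 [508. -39.  85.]
wrist awl_handle [351. 137.] 0.81 [604. 143.  85.]
wrist awl_handle [268. 152.] 0.7 [499. 118.  85.]
wrist awl_handle [453. 108.] 0.61 [725. 184.  85.]
wrist awl_handle [316. 196.] 0.46 [566.  64.  85.]
wrist tray [316. 196.] 0.78 [578.  46.   0.]
((569.534912109375, 84.36670684814453), (262.094482421875, 250.50848388671875), 3.7162554264068604) [[430.64484  200.8637  ]
 [446.88165  -49.118042]
 [708.425    -32.13028 ]
 [692.1882   217.85146 ]]
```

View pics/w1.png

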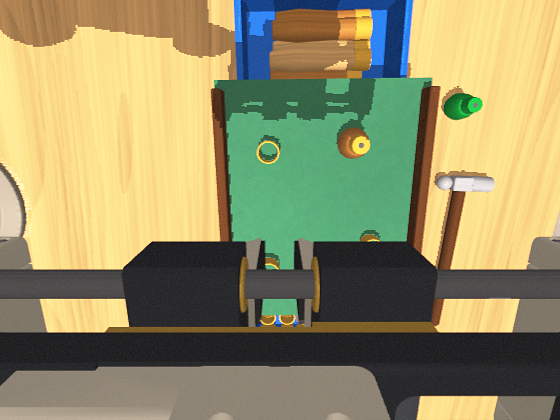

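The wrist view shows the near tray end at row ~80 (corners about (216,82) and (433,79)). f1 is at (269,151) and the awl handle at (354,143). The gripper partly hides f3 at (370,240) and f2 at (270,265). Next I'll compute the tray and bin frame.

```bash
python3 - <<'E'
from h import *
c=optics.get_calibration("wrist")
for q in ((216,82),(433,79),(229,95),(230,230),(423,95),(413,230)): print("w",q,np.round(atz(c,q,85 if q[1]!=95 and q[1]!=230 else 109)))
c=optics.get_calibration("top")
for q in ((347,162),(353,228),(313,163),(320,233)): print("t",q,np.round(atz(c,q,74)))
p=cv2.imread("pics/top0.png")
hsv=cv2.cvtColor(p,cv2.COLOR_BGR2HSV)
g=cv2.inRange(hsv,(60,80,30),(95,255,200)); k=max(cv2.findContours(g,0,2)[0],key=cv2.contourArea)
r=cv2.minAreaRect(np.array([atz(c,q[0],85)[:2] for q in k],np.float32)); print("deck",r)
b=cv2.inRange(hsv,(105,120,40),(125,255,255)); b[:,:260]=0
k=max(cv2.findContours(b,0,2)[0],key=cv2.contourArea)
r=cv2.minAreaRect(np.array([atz(c,q[0],74)[:2] for q in k],np.float32)); print("bin",r,cv2.boxPoints(r))
E
```

```text
w (216, 82) [434. 198.  85.]
w (433, 79) [695. 215.  85.]
w (229, 95) [453. 182. 109.]
w (230, 230) [456.  18. 109.]
w (423, 95) [676. 194. 109.]
w (413, 230) [691.  31. 109.]
t (347, 162) [ 690. -210.   74.]
t (353, 228) [ 487. -219.   74.]
t (313, 163) [ 688. -107.   74.]
t (320, 233) [ 473. -121.   74.]
deck ((570.9389038085938, 49.00750732421875), (255.62701416015625, 326.974609375), 4.1030192375183105)
bin ((588.4248046875, -164.68624877929688), (208.53529357910156, 98.48406219482422), 3.556483745574951) [[ 481.30334 -122.00703]
 [ 487.4126  -220.30144]
 [ 695.54626 -207.36548]
 [ 689.437   -109.07106]]
```

```bash
python3 - <<'E'
import cv2
p=cv2.imread("pics/top0.png")[130:260,160:370]
cv2.imwrite("pics/topcrop.png",cv2.resize(p,None,fx=3.8,fy=3.8,interpolation=2))
E
```

```text
(no output)
```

View pics/topcrop.png

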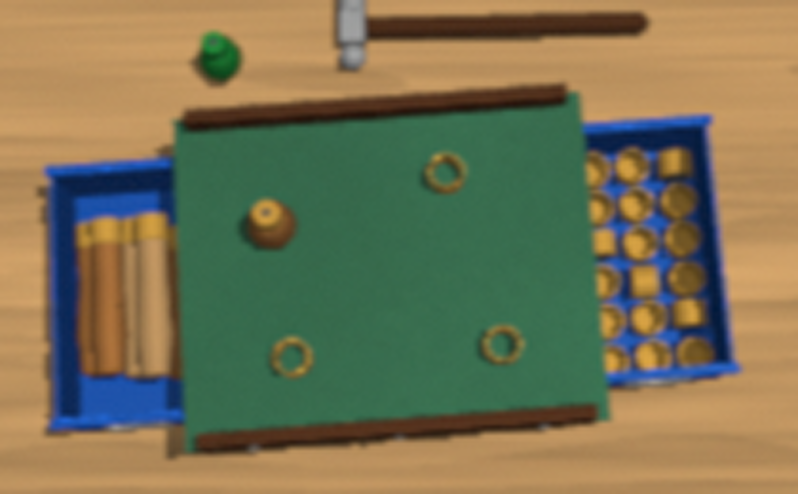

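Tray centre is about (573,47) with yaw about 0.066. In tray coordinates f1 is at (-65,78), f2 at (-72,-88), f3 at (66,-50) and the awl handle at (37,94). I'll sweep f2 first, with the fingers set 16 mm apart so they cradle the ferrule.

Call:
{"method": "send_rows", "body": {
  "offset": [
    [-0.765,-0.13,1.0],
    [-0.765,-0.13,1.0],
    [-0.765,-0.13,1.0],
    [-0.765,-0.13,1.0],
    [-0.765,-0.13,1.0]
  ],
  "delta_rot": [
    [0,0,-0.0025],
    [0,0,-0.0025],
    [0,0,-0.0025],
    [0,0,-0.0025],
    [0,0,-0.0025]
  ]
}}

```text
time: 3.85
tool_pos: [506.1, -9.8, 213.4]
tcp_rot: [3.14, -0.0, 1.637]
contact_force: [1.0, -0.1, 0.4]
grip_width: 15.5
finger_force: 0.0
```

Call:
{"method": "send_rows", "body": {
  "offset": [
    [0,0,0.4],
    [0,0,0.7],
    [0,0,0.85],
    [0,0,0.95],
    [0,0,0.95],
    [0,0,0.95]
  ],
  "delta_rot": [
    [0,0,0],
    [0,0,0],
    [0,0,0],
    [0,0,0],
    [0,0,0],
    [0,0,0]
  ]
}}

```text
time: 4.6
tool_pos: [506.2, -10.4, 99.4]
tcp_rot: [3.14, 0.0, 1.637]
contact_force: [0.7, 0.2, -0.3]
grip_width: 15.3
finger_force: 0.0
```

```bash
python3 - <<'E'
from h import *
o=get_obs(); print(o["time"],o["tool_pos"],o["tcp_rot"],o["grip_width"],o["contact_force"])
im=[]
for n in ("wrist","side"):
    c=optics.get_calibration(n); p=optics.capture(n); im.append(p[:,:,::-1])
    for r in finder.pinpoint("ferrule2",n): print(n,np.round(r["uv"]),round(r["confidence"],2),np.round(atz(c,r["uv"],85)))
cv2.imwrite("pics/w2.png",cv2.resize(np.hstack([im[0],cv2.resize(im[1][140:350,140:420],(560,420))]),(800,300)))
E
```

```text
4.6 [506.16375328 -10.35445865  99.39438998] [3.13950407e+00 3.89364387e-04 1.63708342e+00] 15.287731762322482 [ 0.65524683  0.15580335 -0.26994344]
wrist [511. 243.] 0.78 [643.   1.  85.]
side [297. 206.] 0.61 [498. -44.  85.]
side [236. 218.] 0.43 [641.   8.  85.]
```

View pics/w2.png

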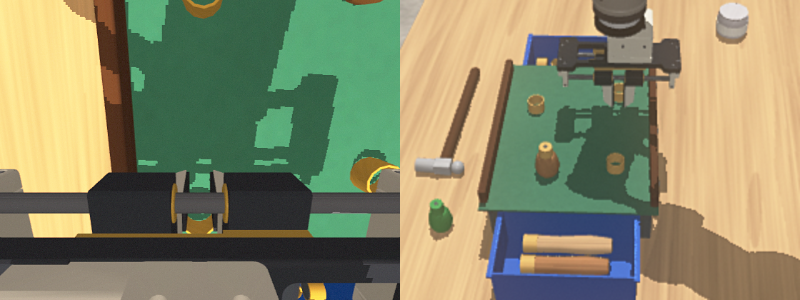

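In the wrist and side views, f2 shows centred through the finger gap at about (200,225) and (620,92). I'll lower the last 9 mm and sweep.

Call:
{"method": "send_rows", "body": {
  "offset": [
    [0,0,0.075],
    [-0.08,0,0.075],
    [-0.18,0.01,0.075],
    [-0.29,0.03,0.075],
    [-0.4,0.045,0.075],
    [-0.51,0.06,0.075],
    [-0.62,0.075,0.075],
    [-0.73,0.09,0.075]
  ],
  "delta_rot": [
    [0,0,0],
    [0,0,0],
    [0,0,0],
    [0,0,0],
    [0,0,0],
    [0,0,0],
    [0,0,0],
    [0,0,0]
  ]
}}

```text
time: 5.8
tool_pos: [522.1, -98.1, 89.3]
tcp_rot: [3.141, -0.0, 1.637]
contact_force: [-0.4, 0.6, 0.7]
grip_width: 15.5
finger_force: 0.2
```

Call:
{"method": "send_rows", "body": {
  "offset": [
    [-0.08,0,0],
    [-0.15,0,0],
    [-0.22,0,0],
    [-0.22,0,0]
  ],
  "delta_rot": [
    [0,0,0],
    [0,0,0],
    [0,0,0],
    [0,0,0]
  ]
}}

```text
time: 6.3
tool_pos: [523.6, -124.0, 89.3]
tcp_rot: [3.141, -0.0, 1.636]
contact_force: [0.4, 0.4, 0.1]
grip_width: 15.7
finger_force: 0.0
```

Call:
{"method": "send_rows", "body": {
  "offset": [
    [0,0,-0.5],
    [0,0,-0.8],
    [0,0,-0.8]
  ],
  "delta_rot": [
    [0,0,0],
    [0,0,0],
    [0,0,0]
  ]
}}

```text
time: 6.68
tool_pos: [525.2, -123.7, 188.4]
tcp_rot: [3.136, 0.003, 1.637]
contact_force: [0.6, 0.1, 0.1]
grip_width: 15.5
finger_force: 0.0
```

```bash
python3 - <<'E'
from h import *
o=get_obs(); print(o["time"],o["tool_pos"],o["tcp_rot"],o["grip_width"],o["contact_force"])
im=[]
for n in ("wrist","side"):
    c=optics.get_calibration(n); p=optics.capture(n); im.append(p[:,:,::-1])
    for r in finder.pinpoint("ferrule2",n): print(n,np.round(r["uv"]),round(r["confidence"],2),np.round(atz(c,r["uv"],85)))
cv2.imwrite("pics/w3.png",cv2.resize(np.hstack([im[0],cv2.resize(im[1][140:350,140:420],(560,420))]),(800,300)))
E
```

```text
6.675 [ 525.1588184  -123.7437154   188.38489199] [3.13567805e+00 2.51858552e-03 1.63714076e+00] 15.52807930727842 [0.56429032 0.07459513 0.12847619]
wrist [442.  61.] 0.7 [643.   1.  85.]
wrist [278. 228.] 0.65 [ 526. -142.   85.]
side [235. 219.] 0.68 [642.  13.  85.]
side [293. 257.] 0.51 [495. 118.  85.]
```

View pics/w3.png

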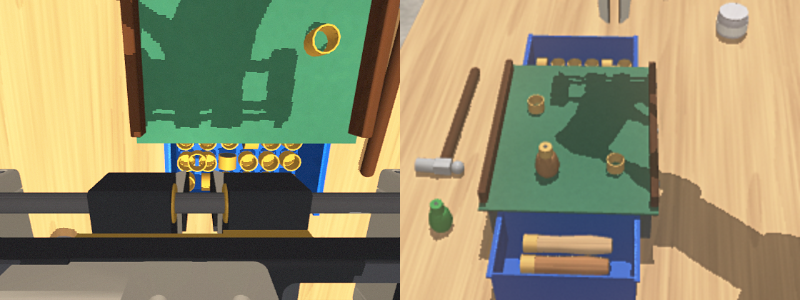

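f2 has gone from the deck and shows in the bin at (197,160). f3, f1 and the awl handle haven't moved. f3 is next.

Call:
{"method": "send_rows", "body": {
  "offset": [
    [0.8,0.6,0],
    [0.8,0.6,0],
    [0.8,0.6,0]
  ],
  "delta_rot": [
    [0,0,0],
    [0,0,0],
    [0,0,0]
  ]
}}

```text
time: 7.25
tool_pos: [589.8, -19.5, 183.4]
tcp_rot: [-3.139, -0.001, 1.641]
contact_force: [-0.2, -1.2, 0.1]
grip_width: 15.7
finger_force: 0.0
```

Call:
{"method": "send_rows", "body": {
  "offset": [
    [0.487,0.454,0],
    [0.487,0.454,0],
    [0.487,0.454,0],
    [0.487,0.454,0.3],
    [0.487,0.454,0.55],
    [0.487,0.454,0.71],
    [0.487,0.454,0.71]
  ],
  "delta_rot": [
    [0,0,0],
    [0,0,0],
    [0,0,0],
    [0,0,0],
    [0,0,0],
    [0,0,0],
    [0,0,0]
  ]
}}

```text
time: 8.12
tool_pos: [637.6, 37.4, 98.2]
tcp_rot: [-3.137, -0.0, 1.635]
contact_force: [-0.2, 0.3, -0.2]
grip_width: 15.6
finger_force: 0.0
```

```bash
python3 - <<'E'
from h import *
o=get_obs(); print(o["time"],o["tool_pos"],o["tcp_rot"],o["grip_width"],o["contact_force"])
im=[]
for n in ("wrist","side"):
    c=optics.get_calibration(n); p=optics.capture(n); im.append(p[:,:,::-1])
    for r in finder.pinpoint("ferrule2",n): print(n,np.round(r["uv"]),round(r["confidence"],2),np.round(atz(c,r["uv"],85)))
cv2.imwrite("pics/w4.png",cv2.resize(np.hstack([im[0],cv2.resize(im[1][140:350,140:420],(560,420))]),(800,300)))
E
```

```text
8.125 [637.6171522   37.37434669  98.1749421 ] [-3.13663899e+00 -2.79119813e-04  1.63523309e+00] 15.6335054544396 [-0.17456892  0.28920371 -0.18386947]
wrist [21. 86.] 0.95 [500. 117.  85.]
wrist [284. 304.] 0.73 [644.  -0.  85.]
side [292. 259.] 0.74 [496. 124.  85.]
side [235. 215.] 0.45 [644.  -0.  85.]
```

View pics/w4.png

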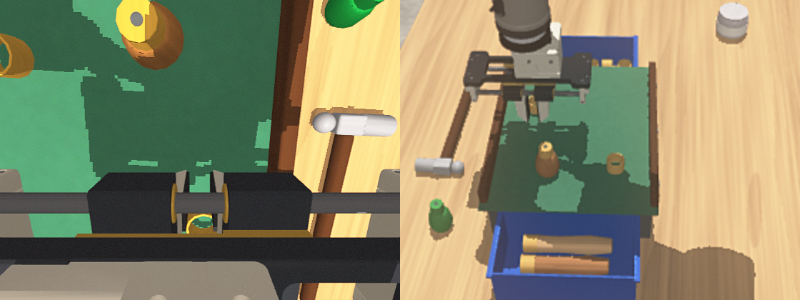

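f3 shows centred in the finger gap at (203,225). Sweeping it now.

Call:
{"method": "send_rows", "body": {
  "offset": [
    [0,0.015,0.067],
    [-0.08,0.015,0.067],
    [-0.18,0.015,0.067],
    [-0.29,0.01,0.067],
    [-0.4,0.005,0.067],
    [-0.51,0,0.067],
    [-0.62,-0.005,0.067],
    [-0.73,-0.01,0.067]
  ],
  "delta_rot": [
    [0,0,0],
    [0,0,0],
    [0,0,0],
    [0,0,0],
    [0,0,0],
    [0,0,0],
    [0,0,0],
    [0,0,0]
  ]
}}

```text
time: 9.32
tool_pos: [644.2, -49.5, 92.1]
tcp_rot: [3.142, -0.0, 1.637]
contact_force: [1.2, -0.1, 0.2]
grip_width: 15.5
finger_force: 0.2
```

Call:
{"method": "send_rows", "body": {
  "offset": [
    [-0.1,0,0],
    [-0.2,0,0],
    [-0.3,0,0],
    [-0.4,0,0],
    [-0.48,0,0],
    [-0.55,0,0],
    [-0.55,0,0]
  ],
  "delta_rot": [
    [0,0,0],
    [0,0,0],
    [0,0,0],
    [0,0,0],
    [0,0,0],
    [0,0,0],
    [0,0,0]
  ]
}}

```text
time: 10.2
tool_pos: [648.6, -115.1, 92.0]
tcp_rot: [3.142, -0.0, 1.636]
contact_force: [-0.1, 0.9, -0.6]
grip_width: 15.8
finger_force: 0.0
```

Call:
{"method": "send_rows", "body": {
  "offset": [
    [0,0,-0.5],
    [0,0,-0.8],
    [0,0,-0.8]
  ],
  "delta_rot": [
    [0,0,0],
    [0,0,0],
    [0,0,0]
  ]
}}

```text
time: 10.58
tool_pos: [650.2, -114.4, 192.0]
tcp_rot: [3.135, 0.002, 1.637]
contact_force: [-0.0, -0.1, -0.1]
grip_width: 15.9
finger_force: 0.0
```

```bash
python3 - <<'E'
from h import *
o=get_obs(); print(o["time"],o["tool_pos"],o["tcp_rot"],o["grip_width"],o["contact_force"])
im=[]
for n in ("wrist","side"):
    c=optics.get_calibration(n); p=optics.capture(n); im.append(p[:,:,::-1])
    for r in finder.pinpoint("ferrule2",n): print(n,np.round(r["uv"]),round(r["confidence"],2),np.round(atz(c,r["uv"],85)))
cv2.imwrite("pics/w5.png",cv2.resize(np.hstack([im[0],cv2.resize(im[1][140:350,140:420],(560,420))]),(800,300)))
E
```

```text
10.575 [ 650.22857599 -114.44770307  192.00992313] [3.13474195e+00 2.29774374e-03 1.63723412e+00] 15.9371914095753 [-0.01521377 -0.09742238 -0.14126981]
wrist [155. 231.] 0.96 [ 542. -144.   85.]
wrist [275. 233.] 0.65 [ 650. -139.   85.]
side [290. 256.] 0.6 [501. 116.  85.]
side [255. 327.] 0.52 [552. 304.  85.]
```

View pics/w5.png

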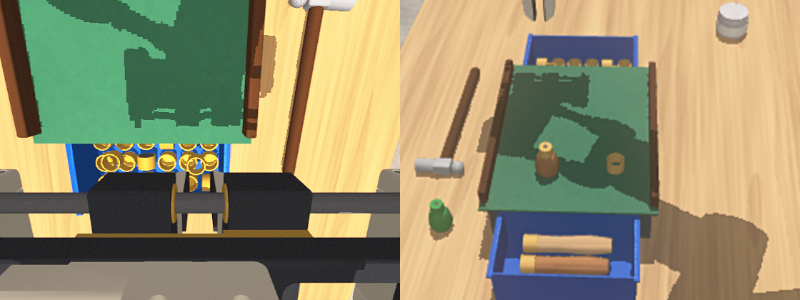

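f3 is in the bin, in view at about (195,165). f1 is last. I'll travel high, above the awl handle, then come down behind f1.

Call:
{"method": "send_rows", "body": {
  "offset": [
    [0.95,-0.6,0],
    [0.95,-0.6,0],
    [0.95,-0.6,0]
  ],
  "delta_rot": [
    [0,0,0],
    [0,0,0],
    [0,0,0]
  ]
}}

```text
time: 11.15
tool_pos: [566.3, -2.5, 186.9]
tcp_rot: [-3.138, -0.002, 1.64]
contact_force: [-0.0, -0.3, -0.5]
grip_width: 15.3
finger_force: 0.0
```

Call:
{"method": "send_rows", "body": {
  "offset": [
    [0.9,-0.5,0],
    [0.9,-0.5,0],
    [0.9,-0.5,0]
  ],
  "delta_rot": [
    [0,0,0],
    [0,0,0],
    [0,0,0]
  ]
}}

```text
time: 11.52
tool_pos: [500.4, 100.7, 187.5]
tcp_rot: [-3.14, -0.001, 1.641]
contact_force: [1.2, -1.1, 0.3]
grip_width: 15.4
finger_force: 0.0
```

Call:
{"method": "send_rows", "body": {
  "offset": [
    [0.478,0,0],
    [0.478,0,0],
    [0.478,0,0],
    [0.478,0,0],
    [0.478,0,0]
  ],
  "delta_rot": [
    [0,0,0],
    [0,0,0],
    [0,0,0],
    [0,0,0],
    [0,0,0]
  ]
}}

```text
time: 12.15
tool_pos: [498.8, 154.5, 188.0]
tcp_rot: [-3.142, 0.0, 1.635]
contact_force: [-0.0, -0.7, -0.4]
grip_width: 15.8
finger_force: 0.0
```

Call:
{"method": "send_rows", "body": {
  "offset": [
    [0,0,0.3],
    [0,0,0.55],
    [0,0,0.75],
    [0,0,0.75],
    [0,0,0.75]
  ],
  "delta_rot": [
    [0,0,0],
    [0,0,0],
    [0,0,0],
    [0,0,0],
    [0,0,0]
  ]
}}

```text
time: 12.78
tool_pos: [499.2, 155.4, 99.0]
tcp_rot: [3.14, -0.0, 1.636]
contact_force: [0.3, -0.3, 0.8]
grip_width: 15.4
finger_force: 0.0
```

```bash
python3 - <<'E'
from h import *
o=get_obs(); print(o["time"],o["tool_pos"],o["tcp_rot"],o["grip_width"],o["contact_force"])
im=[]
for n in ("wrist","side"):
    c=optics.get_calibration(n); p=optics.capture(n); im.append(p[:,:,::-1])
    for r in finder.pinpoint("ferrule2",n): print(n,np.round(r["uv"]),round(r["confidence"],2),np.round(atz(c,r["uv"],85)))
cv2.imwrite("pics/w6.png",cv2.resize(np.hstack([im[0],cv2.resize(im[1][140:350,140:420],(560,420))]),(800,300)))
E
```

```text
12.775 [499.21125688 155.42071265  99.04543948] [ 3.14007584e+00 -2.06247360e-04  1.63624437e+00] 15.41788576924621 [ 0.3181835  -0.33233055  0.79475377]
wrist [277. 301.] 0.57 [501. 120.  85.]
side [293. 257.] 0.46 [494. 119.  85.]
```

View pics/w6.png

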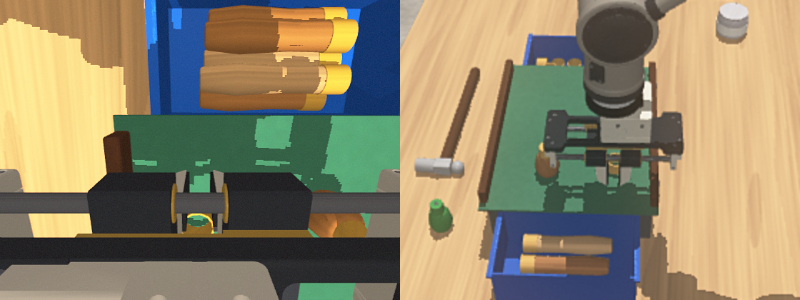

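f1 is centred in the gap at (200,222), and the awl handle is standing clear to its right. Sweeping f1.

Call:
{"method": "send_rows", "body": {
  "offset": [
    [0,0,0.06],
    [-0.08,0,0.07],
    [-0.18,0,0.07],
    [-0.29,0,0.07],
    [-0.4,0,0.07],
    [-0.51,0,0.07],
    [-0.62,0,0.07],
    [-0.73,0,0.07]
  ],
  "delta_rot": [
    [0,0,0],
    [0,0,0],
    [0,0,0],
    [0,0,0],
    [0,0,0],
    [0,0,0],
    [0,0,0],
    [0,0,0]
  ]
}}

```text
time: 13.98
tool_pos: [504.3, 67.3, 89.7]
tcp_rot: [3.141, -0.0, 1.637]
contact_force: [0.8, 0.0, -0.1]
grip_width: 15.4
finger_force: 0.1
```

Call:
{"method": "send_rows", "body": {
  "offset": [
    [-0.11,0.01,0],
    [-0.22,0.02,0],
    [-0.33,0.03,0],
    [-0.44,0.04,0],
    [-0.55,0.05,0],
    [-0.66,0.06,0],
    [-0.77,0.07,0],
    [-0.88,0.08,0]
  ],
  "delta_rot": [
    [0,0,0],
    [0,0,0],
    [0,0,0],
    [0,0,0],
    [0,0,0],
    [0,0,0],
    [0,0,0],
    [0,0,0]
  ]
}}

```text
time: 14.98
tool_pos: [520.9, -37.4, 89.7]
tcp_rot: [3.142, -0.0, 1.637]
contact_force: [-0.2, 0.2, 0.2]
grip_width: 15.5
finger_force: 0.1
```

Call:
{"method": "send_rows", "body": {
  "offset": [
    [-0.11,0.01,0],
    [-0.22,0.02,0],
    [-0.33,0.02,0],
    [-0.44,0.02,0],
    [-0.55,0.02,0],
    [-0.65,0.02,0],
    [-0.73,0.02,0],
    [-0.73,0.02,0]
  ],
  "delta_rot": [
    [0,0,0],
    [0,0,0],
    [0,0,0],
    [0,0,0],
    [0,0,0],
    [0,0,0],
    [0,0,0],
    [0,0,0]
  ]
}}

```text
time: 15.98
tool_pos: [529.0, -124.5, 89.6]
tcp_rot: [3.141, -0.0, 1.636]
contact_force: [-0.7, -0.1, -0.1]
grip_width: 15.4
finger_force: 0.0
```

Call:
{"method": "send_rows", "body": {
  "offset": [
    [0,0,-0.5],
    [0,0,-1],
    [0,0,-1],
    [0,0,-1]
  ],
  "delta_rot": [
    [0,0,0],
    [0,0,0],
    [0,0,0],
    [0,0,0]
  ]
}}

```text
time: 16.48
tool_pos: [528.5, -123.3, 209.3]
tcp_rot: [-3.141, -0.0, 1.637]
contact_force: [0.5, -0.1, 0.0]
grip_width: 15.9
finger_force: 0.0
```

```bash
python3 - <<'E'
from h import *
o=get_obs(); print(o["time"],o["tool_pos"],o["tcp_rot"],o["grip_width"],o["contact_force"])
im=[]
for n in ("wrist","side"):
    c=optics.get_calibration(n); p=optics.capture(n); im.append(p[:,:,::-1])
    for r in finder.pinpoint("ferrule2",n)+finder.pinpoint("awl_handle",n): print(n,np.round(r["uv"]),round(r["confidence"],2),np.round(atz(c,r["uv"],85)))
cv2.imwrite("pics/w7.png",cv2.resize(np.hstack([im[0],cv2.resize(im[1][140:350,140:420],(560,420))]),(800,300)))
E
```

```text
16.475 [ 528.52986199 -123.31912633  209.28117644] [-3.14116085e+00 -4.04475032e-04  1.63710227e+00] 15.899433026818365 [ 0.50548863 -0.14110395  0.02878766]
wrist [387. 228.] 0.86 [ 633. -142.   85.]
wrist [275. 223.] 0.6 [ 526. -144.   85.]
wrist [279. 190.] 0.42 [ 528. -112.   85.]
side [246. 257.] 0.72 [596. 129.  85.]
side [170. 299.] 0.56 [734. 256.  85.]
```

View pics/w7.png

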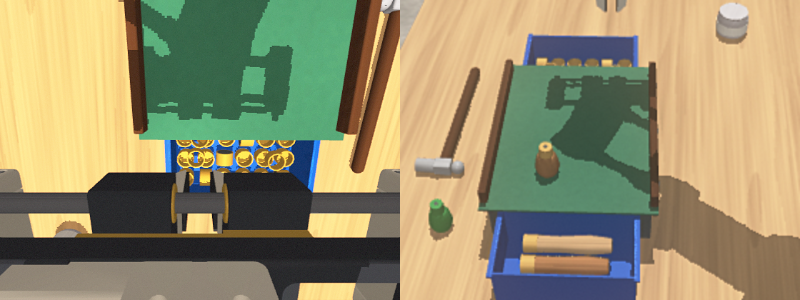

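The deck holds only the awl handle, still upright, and the other bench items are where they were. My picture views are used up. I'll back off and check numerically that f1 lies down in the bin.

Call:
{"method": "send_rows", "body": {
  "offset": [
    [-1,0,-0.3],
    [-1,0,-0.3],
    [-1,0,-0.3],
    [-1,0,-0.3]
  ],
  "delta_rot": [
    [0,0,0],
    [0,0,0],
    [0,0,0],
    [0,0,0]
  ]
}}

```text
time: 17.27
tool_pos: [536.4, -243.2, 244.7]
tcp_rot: [-3.14, -0.002, 1.636]
contact_force: [1.1, -0.2, -0.7]
grip_width: 15.4
finger_force: 0.0
```

```bash
python3 - <<'E'
from h import *
T=np.array([573,47]);a=.066;R=np.array([[np.cos(a),np.sin(a)],[-np.sin(a),np.cos(a)]])
for n in ("wrist","top","side"):
    c=optics.get_calibration(n); optics.capture(n)
    for t in ("ferrule1","awl_handle"):
        for r in finder.pinpoint(t,n):
            print(n,t,np.round(r["uv"]),round(r["confidence"],2),"z85",np.round(R@(atz(c,r["uv"],85)[:2]-T)),"z35",np.round(R@(atz(c,r["uv"],35)[:2]-T)))
E
```

```text
wrist ferrule1 [386. 114.] 0.77 z85 [  49. -208.] z35 [  65. -206.]
wrist ferrule1 [277.  80.] 0.65 z85 [ -57. -176.] z35 [ -58. -170.]
wrist ferrule1 [275. 108.] 0.51 z85 [ -60. -202.] z35 [ -61. -200.]
top ferrule1 [318. 217.] 0.57 z85 [ -65. -158.] z35 [ -58. -163.]
top ferrule1 [328. 179.] 0.57 z85 [  49. -200.] z35 [  62. -208.]
top ferrule1 [331. 219.] 0.37 z85 [ -73. -197.] z35 [ -66. -205.]
top awl_handle [230. 191.] 0.63 z85 [33. 95.] z35 [ 45. 101.]
top awl_handle [219. 147.] 0.58 z85 [172. 119.] z35 [191. 126.]
side awl_handle [170. 294.] 0.8 z85 [178. 186.] z35 [194. 149.]
side awl_handle [240. 258.] 0.54 z85 [42. 83.] z35 [50. 40.]
```

All three ferrules agree between the wrist and top views at bin depth, well inside the walls. At deck height the two views don't match. The awl handle hasn't moved.

```bash
python3 -c "
from h import *
print(ticket.close_job())"
```

```text
the job is handed in; nothing more can be done
None
```

All three ferrules were swept over the tray's open end into the ferrule bin, the awl handle is still standing where it was, and the job is handed in (about 17.5 s on the robot's clock).

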